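Put the loaf tin away in the third slot

ROBOT

A 6-joint arm with a two-finger parallel gripper is mounted at the origin on the work surface. World frame = base frame: x ahead of the robot, y to its left, z up, the work surface at z = 0. Lengths are in m, angles in degrees, forces in N, time in s.
With the tool pointing down it reaches from about 0.35 to 0.875 m from the base axis. Payload 4.2 kg.
Tool frame: the origin (TCP) lies between the finger pads; the fingertips stand 14 mm ahead of it and the grasp point (between the pads) lies 5 mm behind it (r.tcp_to_tips is the distance from the TCP to the fingertips, in m); y points along the fingers, x is the direction in which the jaws open and shut, and the axes are right-handed (so a half turn about y gives the same grasp; the last joint's range is limited). The gripper opens to 87 mm and grips with 3 to 60 N. Pads are 19 mm wide; open, the fingers measure 117 mm over their backs; the gripper's body (75 mm by 190 mm) begins 51 mm behind the grasp point.
Start: joints at [88.499, 22.042, 0.453, 0, -68.411, -14.817], TCP at [0.176, 0.6, 0.237] pointing down, gripper open.
Joint ranges: [-179.83, 179.83], [-69.29, 118.12], [-61.27, 80.66], [-181.25, 117.63], [-171.15, -9.14], [-177.46, 177.46]. Speed limits (degrees/s): [159.86, 159.86, 180, 180, 180, 180].

INTERFACE

Orientations are given as a 3x3 rotation matrix whose columns are the frame's x, y, z axes.
In Python, from station import sense, optics, ticket, r gives the robot as it stands.
- The arm moves only by the tool carry_out, never from a script. Its argument "steps" is a list that holds one entry, the list of rows, each a list of 6 numbers: the shift along the world's x, y, z in cm, then the turn, a rotation vector about the world's x, y, z in rad. A call has 1 to 20 rows; each row is the pose to reach, as a shift and turn from the pose commanded when the call began; what a row does not reach only later rows make up. A row lasts 1/8 s, in which the tool goes at most 62.5 mm and 10.7 degrees, less where a joint would pass 70% of its speed; a pose out of reach is approached as far as the arm can. A call with a gripper value outside its range is refused whole. "fingers" is the closure in counts, from 0 (fully open) to 255 (shut), set as the call begins (left out, the last holds). The fingers move at their own pace and stop on an object; the grip force is fixed at half the most. Time passes only in rows, so rows that repeat a pose let the fingers close. It gives the time, the measured TCP pose, the force and the opening at its end, in the units of the state.
- sense(): the state, without advancing time (a new reading comes with each control period).
- optics.capture(name): name is "side" or "top"; returns a dict with "image" (420x560x3 uint8, red, green, blue), "fov_y" (degrees; the focal length in pixels is half the picture's height over the tangent of half this angle, whatever the lens; pixels are square), "cx", "cy" (the principal point, pixels), "rvec" (rotation vector, rad) and "tvec" (3), from world to camera coordinates, as OpenCV has them. Camera axes: x right, y down, z forward; pixel columns grow to the right and rows downward; lengths in m; the calibration is good to about 2 mm. A picture is of the moment at which its call begins. There is no depth.
- ticket.finish_job(): hands the job in, once; it reports no verdict.
The state is a dict: "time_s": time; "joints": joint angles; "joint_velocities": joint speeds; "effort": joint torques, N m; "tcp_pos": TCP position; "ee_rot": TCP orientation; "wrist_force": force on the tool from outside, world axes, zero at the start; "moment": the same for the moment, N m; "gripper_width": opening from 0.0 (shut) to 1.0 (fully open).
Only numpy, scipy, OpenCV 4.12 (cv2) and the standard library are available. Lean on these libraries where they do the work, as an engineer would, in place of code of your own. Each camera call takes 0.05 s, during which the arm holds its last target.

TASK

Run a fingertip along the steel rail on top of the tin rack, counting slots from the end with the tall round post (filled slots count too): touch the rail over the first, then the second, and stop over the third. Then push the loose loaf tin along the bench, without picking it up, into that third slot until it is fully home against the back board, and move clear. Leave the other tin, the jar, the bowl and the scraper where they are.

Things in the scene. Friction and masses are not known exactly. Their poses are not given: they have to be found in the camera images.
- rack: fixed wooden rack, 308 mm wide. Seven upright dividers, 8 thick, 48 high, 50 apart, make six floorless slots 42 wide, open above and to -x (robot). Origin: rack centre at bench height; x into the slots, y left, z up. Rounded mouths at x = -44 mm, back board's front at x = +35. Slot middles at y = +125, +75, +25, -25, -75, -125. A 90 mm tin fully home has its centre at x = -10 and sticks out 11 mm
- post: tall round turned wooden post with a thick knob head 42 mm across, 80 mm high, standing with its axis 28 mm beyond the outermost divider at one end of the rack (at y = +182 or -182 mm in the rack's frame, which end changes); slots are counted from this end. Origin at its foot. The other end has only a low square block, 22 mm wide and 16 mm high
- tin: the same loose tin; origin at the centre of its underside
- tin_center (a point): centre (half-way up, 17 mm above its underside) of the loose open loaf tin: thin bare metal box 90 mm long (its x), 32 mm wide (its y), 34 mm high, flat upright walls, about 0.1 to 0.25 kg, standing upright on the bench between robot and rack, long side roughly towards the rack. It slides on the bench and is free to turn
- stored_tin_center (a point): centre of a like tin already stored fully home in the leftmost slot (rack y = +125 mm); leave it
- jar: glass jar with steel lid, 64 mm across, 85 mm high, standing left of the work; origin at its foot; leave it
- bowl: small steel bowl, 110 mm across the rim, 50 mm high, right of the work; origin at its foot; leave it
- scraper: bench scraper lying on the bench at the left: steel blade 75 mm by 150 mm with a dark wooden handle 26 mm thick; origin under the blade's centre; leave it
- rail_a: piece of the steel rail over slot 1 from the left (rack y = +125 mm); origin on its top face, over the middle of the slot, 58 mm above the bench at rack x = -10 mm. The rail is one continuous flat rigid bar, 20 mm wide and 10 mm thick, lying on top of the dividers along the rack's y; each piece is 50 mm long (the two end ones reach 4 mm further out)
- rail_b: piece of the steel rail over slot 2 from the left (rack y = +75 mm); origin on its top face, over the middle of the slot, 58 mm above the bench at rack x = -10 mm. As rail_a
- rail_c: piece of the steel rail over slot 3 from the left (rack y = +25 mm); origin on its top face, over the middle of the slot, 58 mm above the bench at rack x = -10 mm. As rail_a
- rail_d: piece of the steel rail over slot 4 from the left (rack y = -25 mm); origin on its top face, over the middle of the slot, 58 mm above the bench at rack x = -10 mm. As rail_a
- rail_e: piece of the steel rail over slot 5 from the left (rack y = -75 mm); origin on its top face, over the middle of the slot, 58 mm above the bench at rack x = -10 mm. As rail_a
- rail_f: piece of the steel rail over slot 6 from the left (rack y = -125 mm); origin on its top face, over the middle of the slot, 58 mm above the bench at rack x = -10 mm. As rail_a
Not all that is in view belongs to the job. Several things have the shape of the post; the one meant has the colours described above.

How it is judged (in metres and radians):
On the way, in this order (a step that is already met when the one before it is completed fails the run):
1. a finger touches the rail over the first slot from the post (and not yet over the second) (((y of post in the frame of rack above 0 m and (contact force between the fingers and rail_a above 0.3 N and contact force between the fingers and rail_b below 0.1 N)) or (y of post in the frame of rack below 0 m and (contact force between the fingers and rail_f above 0.3 N and contact force between the fingers and rail_e below 0.1 N)))), for 0.04 s.
2. then over the second slot (and not yet over the third) (((y of post in the frame of rack above 0 m and (contact force between the fingers and rail_b above 0.3 N and contact force between the fingers and rail_c below 0.1 N)) or (y of post in the frame of rack below 0 m and (contact force between the fingers and rail_e above 0.3 N and contact force between the fingers and rail_d below 0.1 N)))), for 0.04 s.
3. then over the third slot (((y of post in the frame of rack above 0 m and contact force between the fingers and rail_c above 0.3 N) or (y of post in the frame of rack below 0 m and contact force between the fingers and rail_d above 0.3 N))), for 0.04 s.
4. then the loose tin is pushed home in the third slot (((y of post in the frame of rack above 0 m and (x of tin_center in the frame of rack above -0.016 m and y of tin_center in the frame of rack between 0.017 and 0.033 m and angle between the x axis of tin_center and the x axis of rack, either way round below 0.2 rad and angle between tin_center's own z axis and vertical below 0.1 rad and height (world z) of tin_center below 0.022 m)) or (y of post in the frame of rack below 0 m and (x of tin_center in the frame of rack above -0.016 m and y of tin_center in the frame of rack between -0.033 and -0.017 m and angle between the x axis of tin_center and the x axis of rack, either way round below 0.2 rad and angle between tin_center's own z axis and vertical below 0.1 rad and height (world z) of tin_center below 0.022 m)))), for 0.2 s.
At the end, for the whole second after the job is handed in: the loose tin stands upright on the bench in the third slot counted from the post, its centre within 6 mm of the fully-home place along the slot and within 8 mm of the slot's middle, in line with it within 0.2 rad, at rest (((y of post in the frame of rack above 0 m and (x of tin_center in the frame of rack above -0.016 m and y of tin_center in the frame of rack between 0.017 and 0.033 m and angle between the x axis of tin_center and the x axis of rack, either way round below 0.2 rad and angle between tin_center's own z axis and vertical below 0.1 rad and height (world z) of tin_center below 0.022 m)) or (y of post in the frame of rack below 0 m and (x of tin_center in the frame of rack above -0.016 m and y of tin_center in the frame of rack between -0.033 and -0.017 m and angle between the x axis of tin_center and the x axis of rack, either way round below 0.2 rad and angle between tin_center's own z axis and vertical below 0.1 rad and height (world z) of tin_center below 0.022 m))) and linear speed of tin below 0.01 m/s); the robot touches nothing.
It fails at once if the loose tin is lifted more than 12 mm off the bench or tipped over (height (world z) of tin_center above 0.029 m or angle between tin_center's own z axis and vertical above 0.5 rad).
It fails at once if the finger runs far past the third slot, or starts at the wrong end: rail touched over the fifth or sixth slot ((y of post in the frame of rack above 0 m and (contact force between the fingers and rail_e above 0.3 N or contact force between the fingers and rail_f above 0.3 N)) or (y of post in the frame of rack below 0 m and (contact force between the fingers and rail_b above 0.3 N or contact force between the fingers and rail_a above 0.3 N))).
It fails at once if the stored tin, the jar, the bowl or the bench scraper is moved by more than 15 mm (distance of any of stored_tin_center, jar, bowl, scraper from where it was at the start of the episode above 0.015 m).
It also fails if it takes over 72 s, if anything falls off the work surface, if the arm or the gripper's body presses on something with over 40 N, if the wrist force passes 120 N, or if a joint passes its speed limit or range.

## Working session

There is one attempt and no reset: what is moved stays moved. The work goes in short steps, Python scripts to look and compute and a tool call to move; the robot and the scene stay as the last step left them, time stands still between calls to the robot, and variables do not carry over. Pictures are saved under pics/ and viewed, and the job is handed in when it is done.

Besides the shell and the picture viewer there is one more tool, called by a JSON object that holds its "fn" and its "kwargs", one argument or row to a line. carry_out: Moves the arm, as the interface text tells. Its arguments: {"type":"object","properties":{"steps":{"type":"array","items":{"type":"array","items":{"type":"array","items":{"type":"number"}}}},"fingers":{"type":"number"}},"required":["steps"]}

```bash
ls; mkdir -p pics; python3 - <<'E'
from station import sense, optics, ticket, r
import cv2, numpy as np
for n in ("side","top"):
    c=optics.capture(n); cv2.imwrite(f"pics/{n}0.png",c["image"][:,:,::-1])
    R=cv2.Rodrigues(np.array(c["rvec"]))[0]; print(n,c["fov_y"],c["cx"],c["cy"],-R.T@np.array(c["tvec"]).ravel(),R[2], [k for k in c])
s=sense(); print(s)
E
```

```text
pics
side 55.31902316946773 280.14306808182175 205.6914152974094 [0.30249286 0.70942511 0.8865474 ] [ 0.14997913 -0.66596612 -0.73074988] ['image', 'fov_y', 'cx', 'cy', 'rvec', 'tvec']
top 43.32138574083271 286.04934439712434 212.73191816423056 [ 0.2893009  -0.01316246  1.33225364] [ 0.15477325  0.01673606 -0.98780825] ['image', 'fov_y', 'cx', 'cy', 'rvec', 'tvec']
{'time_s': 0.1, 'joints': array([ 8.84974147e+01,  2.20845568e+01,  3.87841633e-01, -2.44818632e-02,
       -6.84118648e+01, -1.48181057e+01]), 'joint_velocities': array([-0.03993462, -0.13952759,  0.18182776,  0.13548968, -0.0075895 ,
       -0.07995856]), 'effort': array([-5.83338278e-04, -3.91692317e+01,  1.87934232e+01,  4.23186064e+00,
        1.34320400e-02, -7.56366694e-05]), 'tcp_pos': array([0.1754598 , 0.59933076, 0.23559168]), 'ee_rot': array([[-2.81164106e-01, -4.46871323e-04,  9.59659599e-01],
       [-9.59657755e-01, -1.88397645e-03, -2.81164443e-01],
       [ 1.93362041e-03, -9.99998125e-01,  1.00863023e-04]]), 'wrist_force': array([-1.01633111, -1.05168676,  0.49930835]), 'moment': array([ 0.05725947,  0.02607004, -0.05020899]), 'gripper_width': 0.9989737457915356}
```

View pics/side0.png

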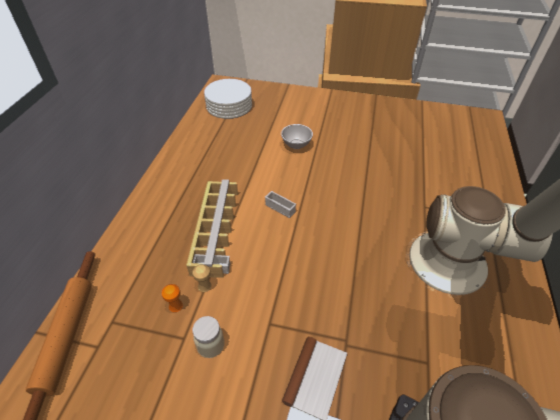

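View pics/top0.png

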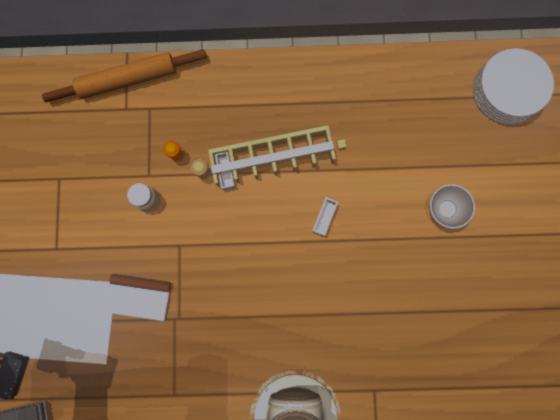

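The side view shows the rack around (213,225), the wooden knob post at (202,275), the tin at (280,204) and the jar at (207,335). In the top view the rack spans (210,155)–(335,145). The post is at the left end (199,168), the low block is at (342,144), and an orange decoy stands at (172,149). The loose tin is at (325,217). Counting therefore starts at the left, so the third slot is rail_c.

```bash
python3 - <<'E'
import cv2
a=cv2.imread("pics/top0.png")[110:250,120:360]
cv2.imwrite("pics/topz.png",cv2.resize(a,None,fx=3.3,fy=3.3,interpolation=cv2.INTER_CUBIC))
a=cv2.imread("pics/side0.png")[170:300,160:320]
cv2.imwrite("pics/sidez.png",cv2.resize(a,None,fx=4.5,fy=4.5,interpolation=cv2.INTER_CUBIC))
E
```

```text
(no output)
```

View pics/topz.png

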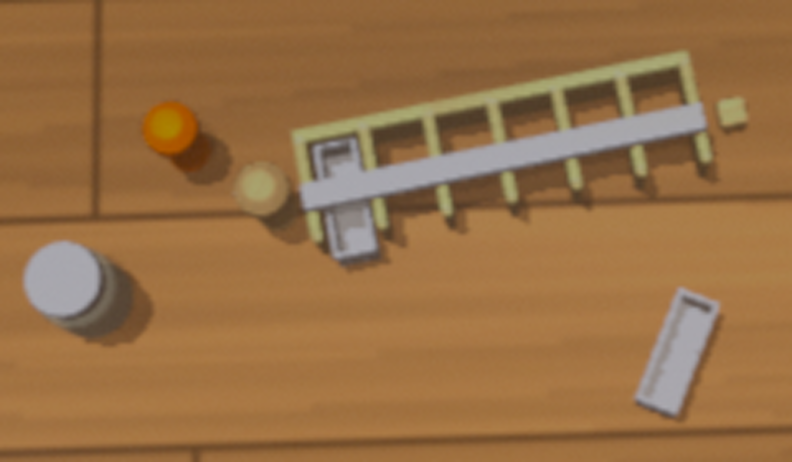

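View pics/sidez.png

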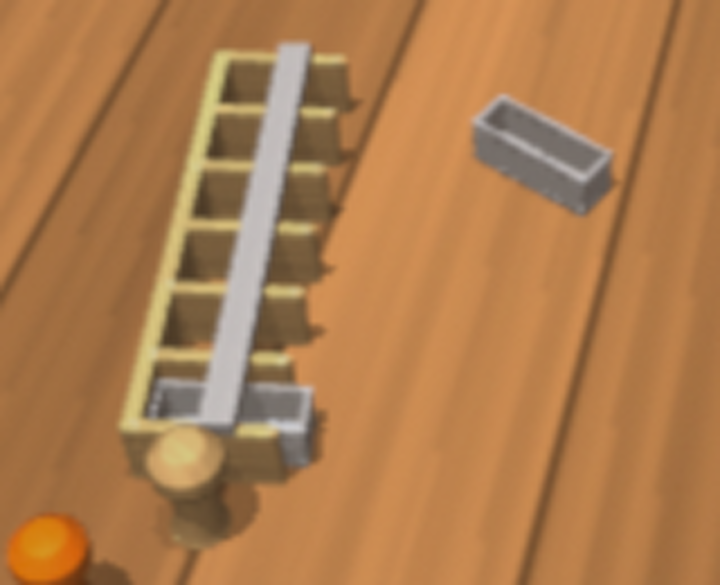

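```bash
cat > h.py <<'E'
import cv2, numpy as np
from station import sense, optics, ticket, r
def cap(n):
    c=optics.capture(n); return c
def K(c):
    f=210/np.tan(np.radians(c["fov_y"]/2)); return np.array([[f,0,c["cx"]],[0,f,c["cy"]],[0,0,1]])
def cast(c,uv,z):
    R=cv2.Rodrigues(np.array(c["rvec"]))[0]; C=-R.T@np.array(c["tvec"]).ravel()
    d=R.T@np.linalg.inv(K(c))@np.array([uv[0],uv[1],1.]); return C+d*(z-C[2])/d[2]
def proj(c,P):
    return cv2.projectPoints(np.array(P,float).reshape(-1,1,3),np.array(c["rvec"]),np.array(c["tvec"]),K(c),None)[0].reshape(-1,2)
def comps(c,roi,smax=60,vmin=0):
    x0,y0,x1,y1=roi
    a=cv2.resize(np.ascontiguousarray(c["image"][y0:y1,x0:x1]),None,fx=4,fy=4,interpolation=cv2.INTER_CUBIC)
    h=cv2.cvtColor(a,cv2.COLOR_RGB2HSV); m=((h[...,1]<smax)&(h[...,2]>vmin)).astype(np.uint8)*255
    cs,_=cv2.findContours(m,cv2.RETR_EXTERNAL,cv2.CHAIN_APPROX_NONE)
    return [ (k.reshape(-1,2)+0.5)/4-0.5+np.array([x0,y0]) for k in cs if cv2.contourArea(k)>300]
E
python3 - <<'E'
from h import *
np.set_printoptions(precision=4,suppress=True)
T=cap("top"); S=cap("side")
for c,rois in ((T,[(195,125,350,195),(305,190,350,245)]),(S,[(185,170,245,275),(255,185,305,222)])):
  for roi in rois:
    for k in comps(c,roi):
        R=cv2.minAreaRect(k.astype(np.float32)); print(roi,len(k),R, cv2.boxPoints(R).tolist())
# hand-picked rail corners from zoom
tz=lambda p:(p[0]/3.3+120,p[1]/3.3+110)
sz=lambda p:(p[0]/4.5+160,p[1]/4.5+170)
for nm,c,f,ps in (("T",T,tz,[(302,196),(703,117)]),("S",S,sz,[(219,423),(294,44)])):
    q=[cast(c,f(p),0.058)for p in ps]; d=q[0]-q[1]; print(nm,q,np.linalg.norm(d),np.degrees(np.arctan2(-d[0],d[1])),(q[0]+q[1])/2)
# tin rims z=.034
for nm,c,f,ps in (("T",T,tz,[(681,289),(719,302),(676,417),(636,402)]),("S",S,sz,[(502,95),(475,124),(586,178),(611,152)])):
    q=np.array([cast(c,f(p),0.034)for p in ps]); print(nm,q,q.mean(0),np.linalg.norm(np.diff(q,axis=0),axis=1))
print(cast(T,tz((262,187)),.075),cast(S,sz((186,457)),.075), "jar",cast(T,tz((63,281)),.085))
E
```

```text
(195, 125, 350, 195) 1222 ((272.6394348144531, 161.8018341064453), (37.470176696777344, 125.11119079589844), 80.13418579101562) [[207.798828125, 154.06216430664062], [331.0598449707031, 132.62545776367188], [337.48004150390625, 169.54150390625], [214.21902465820312, 190.97821044921875]]
(305, 190, 350, 245) 366 ((324.74920654296875, 216.39100646972656), (14.211573600769043, 37.53313064575195), 21.370624542236328) [[311.29345703125, 231.27789306640625], [324.97052001953125, 196.325439453125], [338.2049560546875, 201.50411987304688], [324.52789306640625, 236.45657348632812]]
(185, 170, 245, 275) 982 ((223.5161590576172, 225.26048278808594), (37.69611358642578, 89.55574035644531), 18.292776107788086) [[191.5660400390625, 261.859619140625], [219.67514038085938, 176.82955932617188], [255.46627807617188, 188.66134643554688], [227.357177734375, 273.69140625]]
(255, 185, 305, 222) 300 ((279.7154541015625, 203.60350036621094), (32.78128433227539, 15.270874977111816), 28.523120880126953) [[261.668212890625, 202.4854278564453], [268.96026611328125, 189.0680694580078], [297.7626953125, 204.72157287597656], [290.47064208984375, 218.13893127441406]]
T [array([0.6034, 0.1901, 0.058 ]), array([ 0.6544, -0.113 ,  0.058 ])] 0.30733906278999557 9.545693509498983 [0.6289 0.0386 0.058 ]
S [array([0.6013, 0.1884, 0.058 ]), array([ 0.6571, -0.1121,  0.058 ])] 0.30563272882828696 10.515211385484795 [0.6292 0.0382 0.058 ]
T [[ 0.5278 -0.0927  0.034 ]
 [ 0.5169 -0.1209  0.034 ]
 [ 0.4308 -0.0851  0.034 ]
 [ 0.443  -0.0557  0.034 ]] [ 0.4796 -0.0886  0.034 ] [0.0302 0.0933 0.0319]
S [[ 0.5161 -0.1202  0.034 ]
 [ 0.527  -0.0899  0.034 ]
 [ 0.4457 -0.0593  0.034 ]
 [ 0.4346 -0.0854  0.034 ]] [ 0.4809 -0.0887  0.034 ] [0.0323 0.0869 0.0284]
[0.6071 0.2171 0.075 ] [0.6048 0.2238 0.075 ] jar [0.5388 0.3616 0.085 ]
```

{"fn": "carry_out", "kwargs": {
  "fingers": 255,
  "steps": [
    [[2.7,-2.7,0,0,0,0.03],[5.4,-5.4,0,0,0,0.06],[8.1,-8.1,0,0,0,0.09],[10.8,-10.8,0,0,0,0.12],[13.5,-13.5,0,0,0,0.15],[16.2,-16.2,0,0,0,0.18],[18.9,-18.9,0,0,0,0.21],[21.6,-21.6,0,0,0,0.24],[24.3,-24.3,0,0,0,0.27],[27,-27,0,0,0,0.3],[29.7,-29.7,0,0,0,0.33],[32.4,-32.4,0,0,0,0.36],[35.1,-35.1,0,0,0,0.39],[37.8,-37.8,-1,0,0,0.42],[40.5,-40.5,-3,0,0,0.44],[42,-42,-5,0,0,0.457],[43.1,-43.3,-7,0,0,0.457],[43.1,-43.3,-9,0,0,0.457],[43.1,-43.3,-10,0,0,0.457],[43.1,-43.3,-10,0,0,0.457]]
  ]
}}

```text
time_s: 2.7
tcp_pos: [0.6061, 0.1669, 0.1358]
ee_rot: [[0.172, -0.001, 0.985], [-0.985, -0.001, 0.172], [0.001, -1.0, -0.002]]
wrist_force: [-0.3, 1.1, 0.1]
gripper_width: 0.005
```

```bash
python3 - <<'E'
from h import *
for n,(x0,y0,x1,y1) in (("side",(160,150,320,300)),("top",(120,60,360,240))):
    c=cap(n); a=c["image"].copy()
    cv2.imwrite(f"pics/{n}1.png",cv2.resize(a[y0:y1,x0:x1,::-1],None,fx=3.3,fy=3.3,interpolation=cv2.INTER_CUBIC))
E
```

```text
(no output)
```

View pics/side1.png

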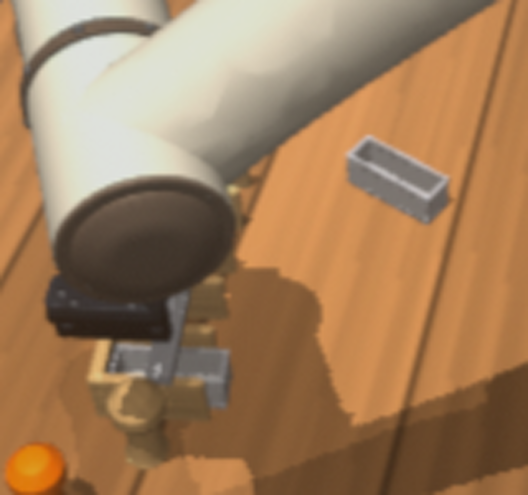

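View pics/top1.png

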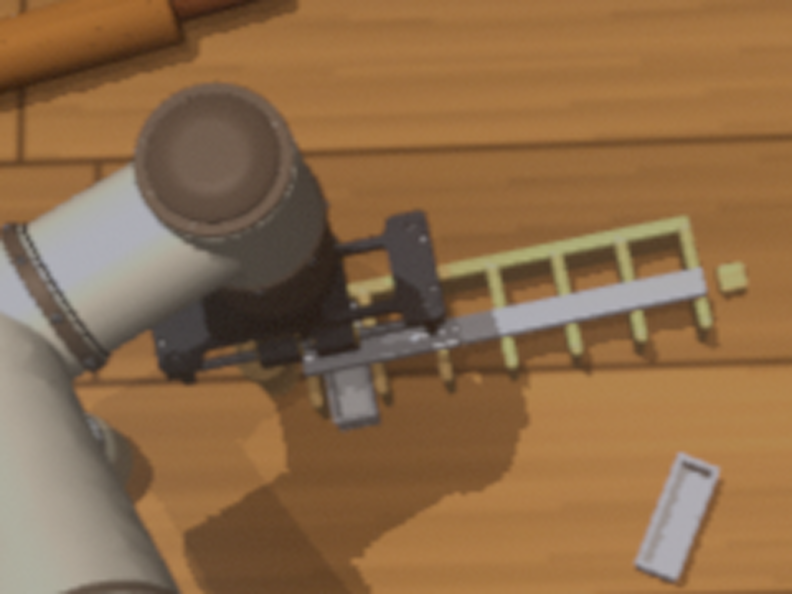

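The pictures show the hand over the post end of the rail, with its jaw axis along the rail. The fingertips are hidden from both cameras, so I'll descend and find the rail by force.

{"fn": "carry_out", "kwargs": {
  "steps": [
    [[0,0,-1.5,0,0,0],[0,0,-3,0,0,0],[0,0,-4.5,0,0,0],[0,0,-5.5,0,0,0],[0,0,-6,0,0,0],[0,0,-6.2,0,0,0],[0,0,-6.2,0,0,0],[0,0,-6.3,0,0,0],[0,0,-6.3,0,0,0]]
  ]
}}

```text
time_s: 3.92
tcp_pos: [0.6066, 0.1668, 0.0738]
ee_rot: [[0.171, 0.0, 0.985], [-0.985, 0.0, 0.171], [-0.0, -1.0, 0.0]]
wrist_force: [-0.1, 0.1, 0.1]
gripper_width: 0.003
```

{"fn": "carry_out", "kwargs": {
  "steps": [
    [[0,0,-0.1,0,0,0],[0,0,-0.15,0,0,0],[0,0,-0.2,0,0,0],[0,0,-0.2,0,0,0]]
  ]
}}

```text
time_s: 4.42
tcp_pos: [0.6066, 0.1669, 0.0725]
ee_rot: [[0.172, 0.0, 0.985], [-0.985, -0.0, 0.172], [0.0, -1.0, 0.0]]
wrist_force: [-2.8, -0.2, 4.5]
gripper_width: 0.004
```

{"fn": "carry_out", "kwargs": {
  "steps": [
    [[0,0,-0.1,0,0,0],[0.11,-0.65,-0.1,0,0,0],[0.23,-1.3,-0.1,0,0,0],[0.34,-1.95,-0.1,0,0,0],[0.45,-2.6,-0.1,0,0,0],[0.57,-3.25,-0.1,0,0,0],[0.68,-3.9,-0.1,0,0,0],[0.79,-4.55,-0.1,0,0,0],[0.91,-5.2,-0.1,0,0,0],[0.93,-5.4,-0.1,0,0,0],[0.93,-5.4,-0.1,0,0,0]]
  ]
}}

```text
time_s: 5.8
tcp_pos: [0.618, 0.1141, 0.0725]
ee_rot: [[0.172, 0.006, 0.985], [-0.985, 0.002, 0.172], [-0.001, -1.0, 0.006]]
wrist_force: [-0.7, 1.8, 4.9]
gripper_width: 0.004
```

{"fn": "carry_out", "kwargs": {
  "steps": [
    [[0.11,-0.65,-0.02,0,0,0],[0.2,-1.3,-0.02,0,0,0],[0.3,-1.95,-0.02,0,0,0],[0.42,-2.6,-0.02,0,0,0],[0.54,-3.25,-0.02,0,0,0],[0.66,-3.9,-0.02,0,0,0],[0.78,-4.55,-0.02,0,0,0],[0.84,-4.95,-0.02,0,0,0],[0.84,-4.95,-0.02,0,0,0],[0.84,-4.95,-0.02,0,0,0]]
  ]
}}

```text
time_s: 7.05
tcp_pos: [0.6266, 0.0643, 0.0725]
ee_rot: [[0.172, 0.006, 0.985], [-0.985, 0.002, 0.172], [-0.001, -1.0, 0.006]]
wrist_force: [0.5, 3.4, 6.4]
gripper_width: 0.007
```

Steps 1–3 are done: the tip started at rack y ≈ 130 mm, paused at about 76 and stopped at about 26, with 4.5–6.4 N at each stop. Next I lift and go down to the right of the tin, ahead of its centre, so that pushing left also squares it up.

{"fn": "carry_out", "kwargs": {
  "steps": [
    [[0,0,2,0,0,0],[0,0,5,0,0,0],[0,0,8,0,0,0],[-1,-2,8,0,0,0],[-3,-5,8,0,0,0],[-5,-9,8,0,0,0],[-7,-13,8,0,0,0],[-9,-17,8,0,0,0],[-11,-20.5,8,0,0,0],[-12,-22.5,7,0,0,0],[-12,-22.5,4,0,0,0],[-12,-22.5,1,0,0,0],[-12,-22.5,-2,0,0,0],[-12,-22.5,-4,0,0,0],[-12,-22.5,-4.6,0,0,0],[-12,-22.5,-4.6,0,0,0]]
  ]
}}

```text
time_s: 9.05
tcp_pos: [0.5037, -0.162, 0.024]
ee_rot: [[0.171, -0.001, 0.985], [-0.985, -0.0, 0.171], [-0.0, -1.0, -0.001]]
wrist_force: [0.7, -0.4, 0.3]
gripper_width: 0.003
```

```bash
cat > look.py <<'E'
from h import *
import sys
k=sys.argv[1]
for n,(x0,y0,x1,y1) in (("side",(160,120,360,270)),("top",(190,110,410,270))):
    c=cap(n); a=c["image"]
    cv2.imwrite(f"pics/{n}{k}.png",cv2.resize(np.ascontiguousarray(a[y0:y1,x0:x1,::-1]),None,fx=3.3,fy=3.3,interpolation=cv2.INTER_CUBIC))
s=sense(); print(s["time_s"],s["tcp_pos"],s["wrist_force"])
E
python3 look.py 2
```

```text
9.15 [ 0.50464477 -0.16183963  0.02501189] [-0.56436515 -0.03833791  0.61776431]
```

View pics/side2.png

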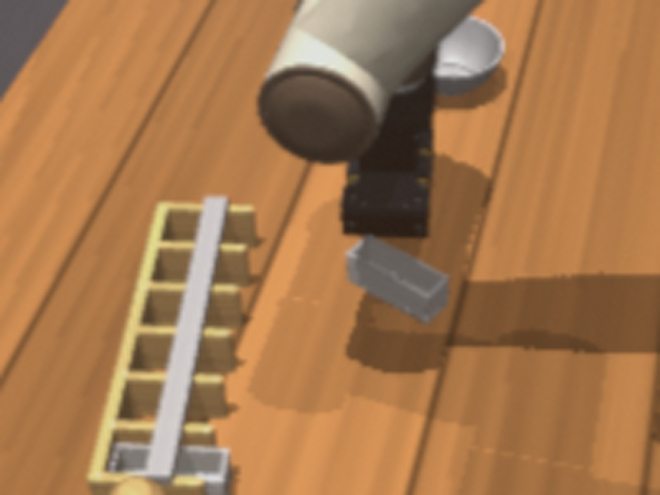

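View pics/top2.png

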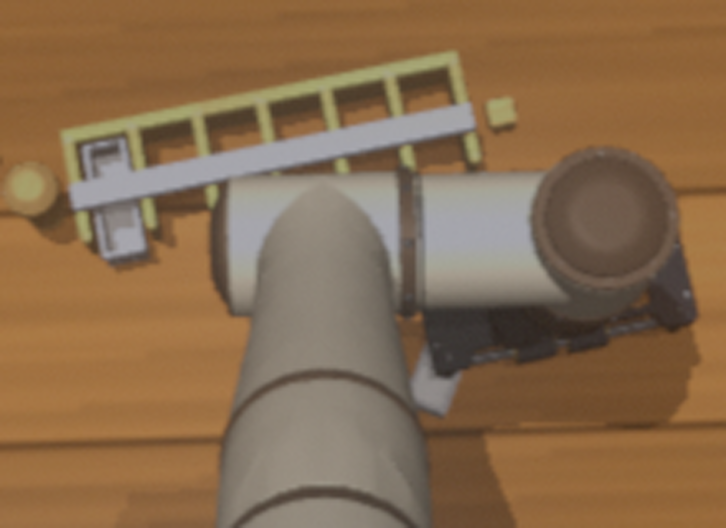

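The side view shows the tin around zoom (398,278), undisturbed, with the fingers just beyond its far side. The top view is mostly blocked by the arm. I'll push left along rack +y and watch from the side.

{"fn": "carry_out", "kwargs": {
  "steps": [
    [[-0.09,0.5,0,0,0,0],[-0.17,1.0,0,0,0,0],[-0.26,1.5,0,0,0,0],[-0.34,2.0,0,0,0,0],[-0.43,2.5,0,0,0,0],[-0.51,3.0,0,0,0,0],[-0.6,3.5,0,0,0,0],[-0.68,4.0,0,0,0,0],[-0.77,4.5,0,0,0,0],[-0.77,4.5,0,0,0,0]]
  ]
}}

```text
time_s: 10.4
tcp_pos: [0.4964, -0.1163, 0.0244]
ee_rot: [[0.172, -0.0, 0.985], [-0.985, 0.0, 0.172], [-0.0, -1.0, -0.0]]
wrist_force: [-0.1, -0.1, 0.2]
gripper_width: 0.005
```

```bash
python3 look.py 3
```

```text
10.5 [ 0.49642564 -0.11656908  0.02428787] [-1.16847655  0.1684798  -0.54798451]
```

View pics/side3.png

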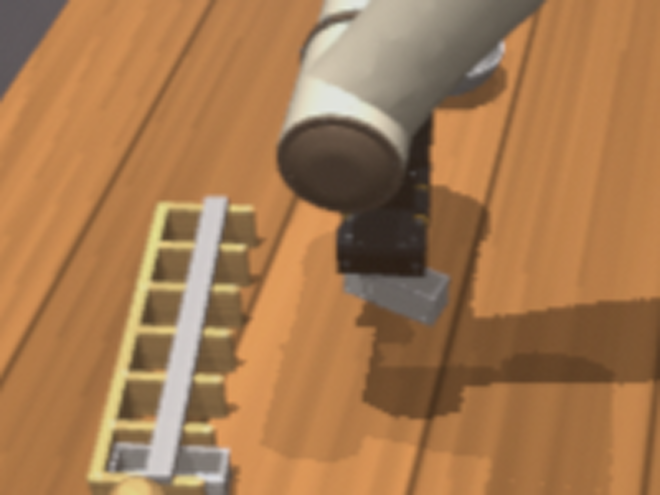

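```bash
cat > pt.py <<'E'
from h import *
import sys
# side zoom pixels at height z -> world and rack
c=cap("side"); O=np.array([.639,.040]); ps=np.radians(9.9); A=np.array([[np.cos(ps),np.sin(ps)],[-np.sin(ps),np.cos(ps)]])
v=list(map(float,sys.argv[1:])); q=[]
for i in range(0,len(v),3):
    w=cast(c,(v[i]/3.3+160,v[i+1]/3.3+120),v[i+2]); q.append(A@(w[:2]-O)); print(w.round(4),q[-1].round(4))
d=q[0]-q[1]; print("len",np.linalg.norm(d),"yaw rel rack",np.degrees(np.arctan2(d[1],d[0])))
E
python3 pt.py 345 285 .034 436 300 .034; python3 - <<'E'
import cv2
a=cv2.imread("pics/side3.png")[220:350,310:480]; cv2.imwrite("pics/z3.png",cv2.resize(a,None,fx=4,fy=4))
E
```

```text
[ 0.521  -0.0546  0.034 ] [-0.1325 -0.0729]
[ 0.4393 -0.0554  0.034 ] [-0.2131 -0.0596]
len 0.081709214322142 yaw rel rack -9.36483295661709
```

View pics/z3.png

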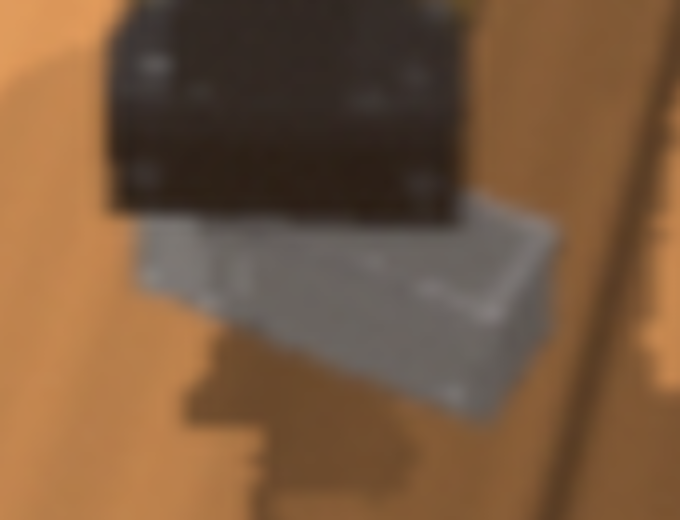

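```bash
python3 pt.py 345 292.5 0 432.5 325 0; python3 pt.py 432.5 299 .034 448 278 .034
```

```text
[ 0.5274 -0.076   0.    ] [-0.1299 -0.0951]
[ 0.4417 -0.0557  0.    ] [-0.2109 -0.0603]
len 0.08812850440069787 yaw rel rack -23.262721354449308
[ 0.4425 -0.0558  0.034 ] [-0.21   -0.0606]
[ 0.4343 -0.0836  0.034 ] [-0.2229 -0.0866]
len 0.028935073555449588 yaw rel rack 63.66476659652004
```

{"fn": "carry_out", "kwargs": {
  "steps": [
    [[-0.09,0.5,0,0,0,0],[-0.17,1.0,0,0,0,0],[-0.26,1.5,0,0,0,0],[-0.34,2.0,0,0,0,0],[-0.43,2.5,0,0,0,0],[-0.43,2.5,0,0,0,0]]
  ]
}}

```text
time_s: 11.4
tcp_pos: [0.4919, -0.0912, 0.0243]
ee_rot: [[0.172, -0.001, 0.985], [-0.985, 0.0, 0.172], [-0.0, -1.0, -0.001]]
wrist_force: [-0.2, -0.2, 0.3]
gripper_width: 0.005
```

```bash
cat > zz.py <<'E'
import cv2,sys,subprocess
k=sys.argv[1]; x,y=int(sys.argv[2]),int(sys.argv[3])
a=cv2.imread(f"pics/side{k}.png")[y:y+130,x:x+170]; cv2.imwrite(f"pics/z{k}.png",cv2.resize(a,None,fx=4,fy=4))
E
python3 look.py 4; python3 zz.py 4 310 240
```

```text
11.5 [ 0.49192176 -0.09151896  0.02422382] [-0.04912776 -1.33562778 -0.53258365]
```

View pics/z4.png

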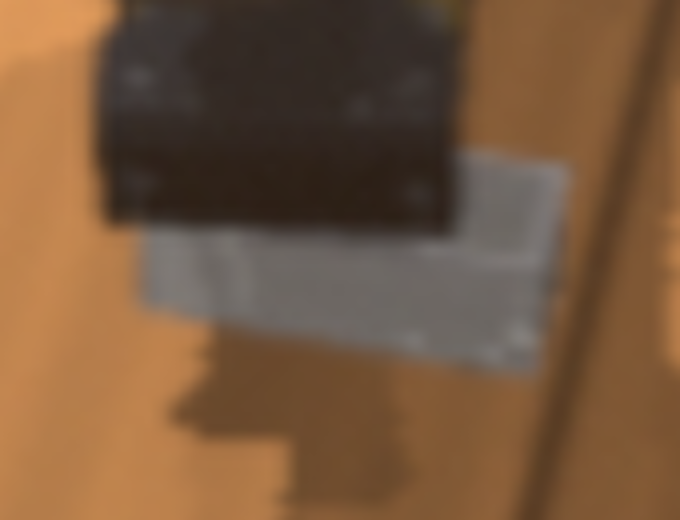

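```bash
python3 pt.py 346.25 316.25 0 444.25 333 0; python3 pt.py 446 306 .034 452 280 .034
```

```text
[ 0.5191 -0.0483  0.    ] [-0.1333 -0.0663]
[ 0.4296 -0.0488  0.    ] [-0.2216 -0.0515]
len 0.089506980403445 yaw rel rack -9.553041098573091
[ 0.4294 -0.0505  0.034 ] [-0.222  -0.0531]
[ 0.4304 -0.082   0.034 ] [-0.2265 -0.0843]
len 0.03157252220461561 yaw rel rack 81.90854984553886
```

{"fn": "carry_out", "kwargs": {
  "steps": [
    [[-0.09,0.5,0,0,0,0],[-0.17,1.0,0,0,0,0],[-0.22,1.3,0,0,0,0],[-0.22,1.3,0,0,0,0],[-0.12,0.7,0,0,0,0],[-0.7,0.6,0,0,0,0],[-1.4,0.5,0,0,0,0],[-1.4,0.5,0,0,0,0],[-1.5,1.0,0,0,0,0],[-1.55,1.3,0,0,0,0],[-1.64,1.8,0,0,0,0],[-1.72,2.3,0,0,0,0],[-1.81,2.8,0,0,0,0],[-1.9,3.3,0,0,0,0],[-1.9,3.3,0,0,0,0]]
  ]
}}

```text
time_s: 13.48
tcp_pos: [0.473, -0.0582, 0.0242]
ee_rot: [[0.172, -0.0, 0.985], [-0.985, 0.0, 0.172], [-0.0, -1.0, -0.0]]
wrist_force: [-0.4, -0.7, -0.3]
gripper_width: 0.003
```

```bash
python3 look.py 5; python3 zz.py 5 310 260
```

```text
13.575 [ 0.47300093 -0.05844362  0.02415311] [-0.27124275 -0.39724381  0.3556039 ]
```

View pics/z5.png

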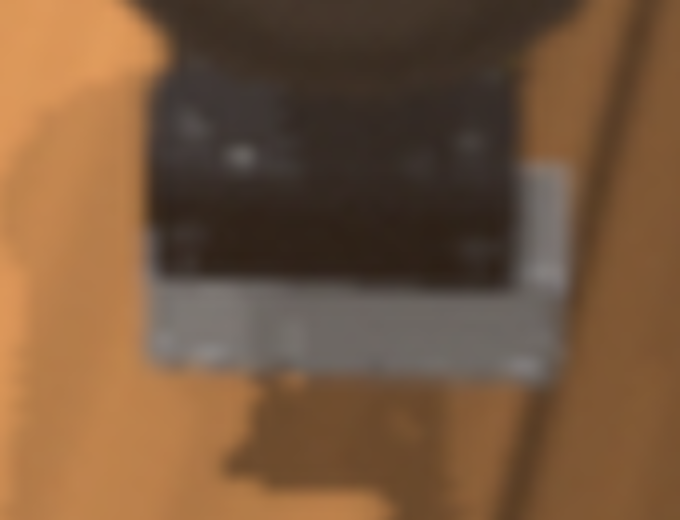

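```bash
python3 pt.py 347.5 350.5 0 447.5 355.5 0
```

```text
[ 0.508  -0.0097  0.    ] [-0.1376 -0.0264]
[ 0.4216 -0.024   0.    ] [-0.2252 -0.0257]
len 0.08758185035525558 yaw rel rack -0.485219364535611
```

The tin is now flush and parallel to the slots: yaw error −0.5°, rack y ≈ −42 mm, x ≈ −181. I'll push it about 65 mm further left.

{"fn": "carry_out", "kwargs": {
  "steps": [
    [[-0.1,0.6,0,0,0,0],[-0.21,1.2,0,0,0,0],[-0.31,1.8,0,0,0,0],[-0.42,2.4,0,0,0,0],[-0.52,3.0,0,0,0,0],[-0.63,3.6,0,0,0,0],[-0.73,4.2,0,0,0,0],[-0.84,4.8,0,0,0,0],[-0.94,5.4,0,0,0,0],[-1.05,6.0,0,0,0,0],[-1.08,6.2,0,0,0,0],[-1.08,6.2,0,0,0,0]]
  ]
}}

```text
time_s: 15.12
tcp_pos: [0.4624, 0.0036, 0.0242]
ee_rot: [[0.171, -0.0, 0.985], [-0.985, 0.0, 0.171], [-0.0, -1.0, -0.0]]
wrist_force: [0.4, -0.5, -0.3]
gripper_width: 0.005
```

```bash
python3 look.py 6; python3 zz.py 6 310 330
```

```text
15.225 [0.46240533 0.00341932 0.02422918] [0.26966752 0.06419642 0.9502754 ]
```

View pics/side6.png

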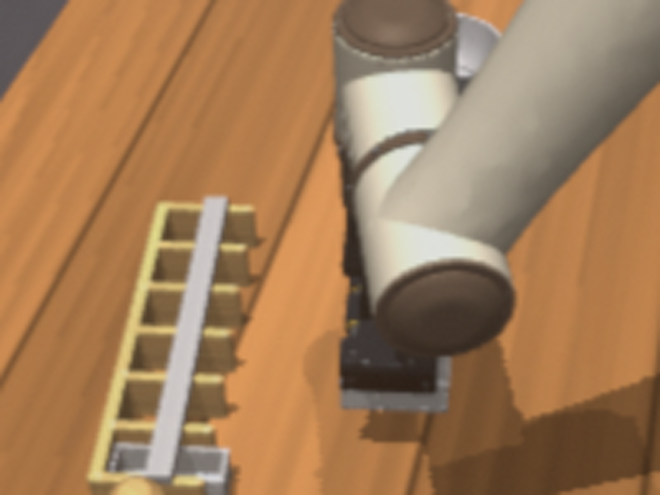

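View pics/z6.png

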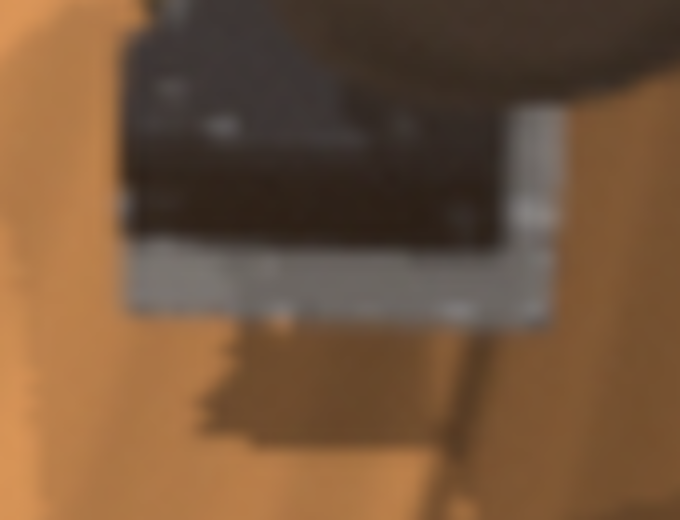

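```bash
python3 pt.py 342 408 0 446.75 412 0
```

```text
[0.4968 0.0527 0.    ] [-0.1379  0.0369]
[0.41   0.0368 0.    ] [-0.2262  0.0362]
len 0.08827807846466182 yaw rel rack 0.48336615620828877
```

{"fn": "carry_out", "kwargs": {
  "steps": [
    [[-0.08,0.44,0,0,0,0],[-0.08,0.44,0,0,0,0],[0.17,-1.0,0,0,0,0],[0.43,-2.46,0,0,0,0],[-1.1,-2.75,0,0,0,0],[-2.7,-3.0,0,0,0,0],[-4.3,-3.3,0,0,0,0],[-5.9,-3.6,0,0,0,0],[-7.45,-3.84,0,0,0,0],[-7.45,-3.84,0,0,0,0],[-7.7,-2.4,0,0,0,0],[-7.95,-1.0,0,0,0,0],[-8.2,0.4,0,0,0,0],[-8.41,1.67,0,0,0,0],[-8.41,1.67,0,0,0,0]]
  ]
}}

```text
time_s: 17.15
tcp_pos: [0.3787, 0.0208, 0.0244]
ee_rot: [[0.173, 0.001, 0.985], [-0.985, 0.0, 0.173], [-0.0, -1.0, 0.001]]
wrist_force: [0.9, -0.4, -0.9]
gripper_width: 0.008
```

```bash
python3 look.py 7; python3 zz.py 7 310 310
```

```text
17.25 [0.37848685 0.02009286 0.02433819] [-0.5056874   0.09036887 -0.48442584]
```

View pics/side7.png

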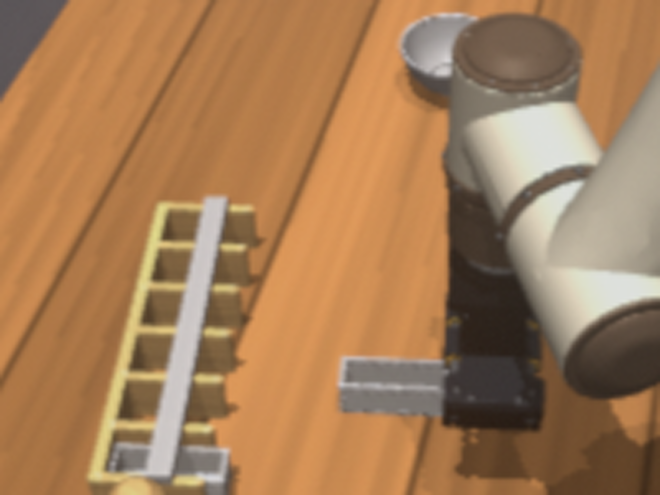

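View pics/top7.png

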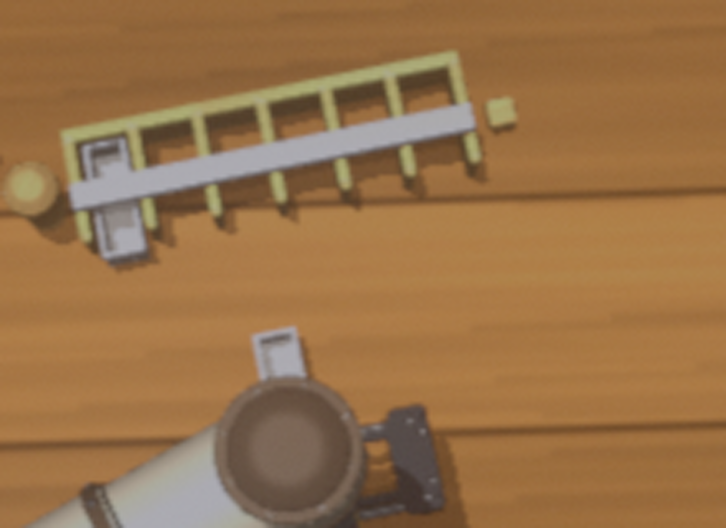

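```bash
python3 - <<'E'
from h import *
c=cap("top"); O=np.array([.639,.040]); ps=np.radians(9.9); A=np.array([[np.cos(ps),np.sin(ps)],[-np.sin(ps),np.cos(ps)]])
f=lambda u,v,z:(A@(cast(c,(u/3.3+190,v/3.3+110),z)[:2]-O)).round(4)
print("tin front",f(252,337,.034),f(298,327,.034))
print("tin sides",f(261,375,.034),f(306,375,.034))
for p in [(86,240),(152,227),(217,215),(281,202),(345,190),(409,178),(474,165)]: print("div",f(*p,.048))
print("stored",f(104,259,.034),f(147,253,.034))
E
python3 pt.py 342 361 .034 443 361 .034;python3 pt.py 342 388 .034 443 388 .034; python3 pt.py 342 411 0 443 415 0
```

```text
tin front [-0.138   0.0421] [-0.1376  0.0066]
tin sides [-0.1678  0.0411] [-0.1746  0.008 ]
div [-0.0423  0.1501]
div [-0.0427  0.0994]
div [-0.0436  0.0496]
div [-0.0436  0.0003]
div [-0.0444 -0.0488]
div [-0.0452 -0.098 ]
div [-0.0453 -0.1481]
stored [-0.0563  0.1408] [-0.0584  0.1079]
[0.5018 0.03   0.034 ] [-0.1369  0.0138]
[0.4195 0.0108 0.034 ] [-0.2212  0.009 ]
len 0.0844487848007501 yaw rel rack 3.2429709186253852
[0.4945 0.0579 0.034 ] [-0.1392  0.0424]
[0.4138 0.039  0.034 ] [-0.2221  0.0378]
len 0.08294936696379622 yaw rel rack 3.234956348431083
[0.496  0.0557 0.    ] [-0.1382  0.0401]
[0.4124 0.0406 0.    ] [-0.2231  0.0395]
len 0.08496210464467761 yaw rel rack 0.3863783267712522
```

View pics/z7.png

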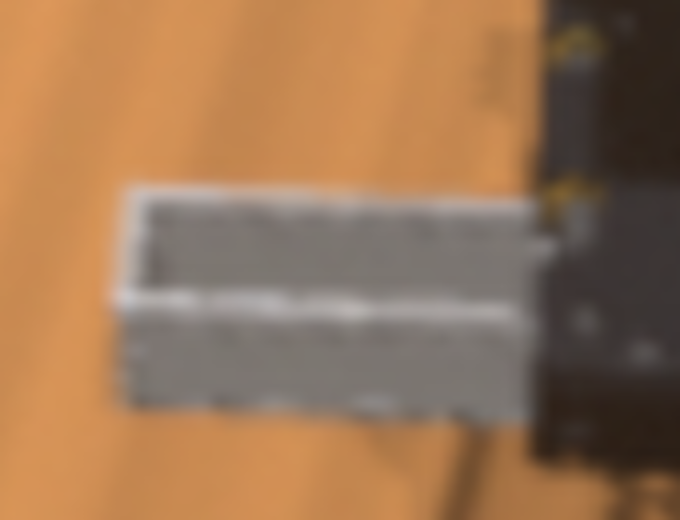

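The tin is at rack y ≈ 24.5 mm, square to the slot, and the divider positions match the rack model. I'll push it forward from behind along the slot axis.

{"fn": "carry_out", "kwargs": {
  "steps": [
    [[0.98,0.17,0,0,0,0],[1.77,0.31,0,0,0,0],[2.36,0.41,0,0,0,0],[2.96,0.52,0,0,0,0],[3.55,0.62,0,0,0,0],[4.14,0.72,0,0,0,0],[4.73,0.83,0,0,0,0],[5.32,0.93,0,0,0,0],[5.91,1.03,0,0,0,0],[6.5,1.13,0,0,0,0],[7.09,1.24,0,0,0,0],[7.68,1.34,0,0,0,0],[8.27,1.44,0,0,0,0],[8.87,1.55,0,0,0,0],[9.46,1.65,0,0,0,0],[9.85,1.72,0,0,0,0],[9.85,1.72,0,0,0,0]]
  ]
}}

```text
time_s: 19.58
tcp_pos: [0.4776, 0.0374, 0.0244]
ee_rot: [[0.171, 0.001, 0.985], [-0.985, 0.0, 0.171], [-0.0, -1.0, 0.001]]
wrist_force: [-0.3, 0.7, -0.6]
gripper_width: 0.008
```

```bash
python3 look.py 8; python3 zz.py 8 210 330
```

```text
19.675 [0.47740976 0.0374047  0.02452194] [-0.74378971  0.76523232 -0.14756626]
```

View pics/side8.png

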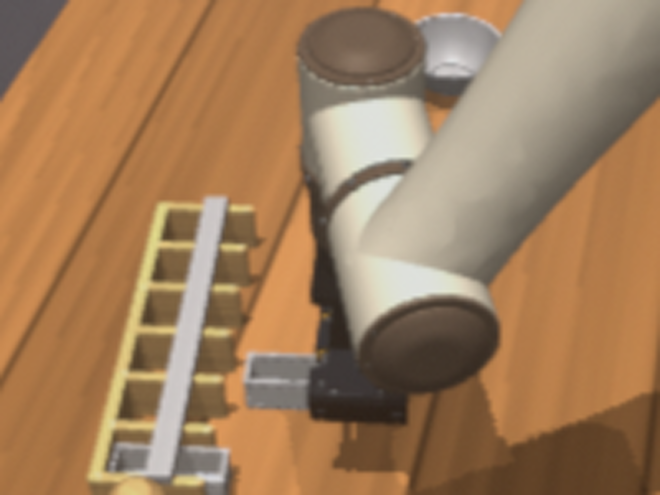

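View pics/top8.png

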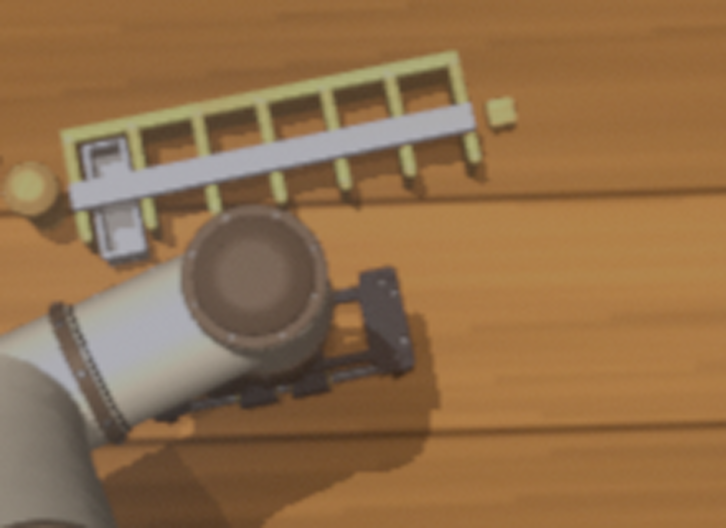

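```bash
python3 pt.py 246 356 .034 312 356 .034;python3 pt.py 248 382 .034 310 384 .034; python3 pt.py 249 406 0 310 409 0
```

```text
[0.5815 0.0431 0.034 ] [-0.0561  0.0129]
[0.5276 0.0305 0.034 ] [-0.1114  0.0098]
len 0.05531844336209354 yaw rel rack 3.2444870011288685
[0.5715 0.0694 0.034 ] [-0.0614  0.0405]
[0.5212 0.0598 0.034 ] [-0.1126  0.0397]
len 0.051204853990970536 yaw rel rack 0.8802600352407832
[0.5737 0.0684 0.    ] [-0.0594  0.0392]
[0.5228 0.0598 0.    ] [-0.1111  0.0395]
len 0.05167041559787379 yaw rel rack -0.2990501197640263
```

View pics/z8.png

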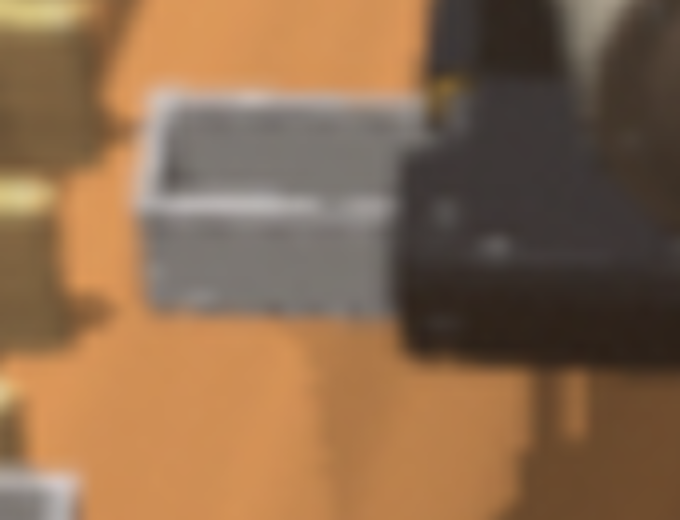

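The tin is still straight (y ≈ 24–25 mm), with its front end 16 mm short of the mouth. I'll push on by 9 cm and then feel for the back board.

{"fn": "carry_out", "kwargs": {
  "steps": [
    [[0.49,0.09,0,0,0,0],[0.99,0.17,0,0,0,0],[1.48,0.26,0,0,0,0],[1.97,0.34,0,0,0,0],[2.46,0.43,0,0,0,0],[2.96,0.52,0,0,0,0],[3.45,0.6,0,0,0,0],[3.94,0.69,0,0,0,0],[4.43,0.77,0,0,0,0],[4.93,0.86,0,0,0,0],[5.42,0.95,0,0,0,0],[5.91,1.03,0,0,0,0],[6.4,1.12,0,0,0,0],[6.9,1.2,0,0,0,0],[7.39,1.29,0,0,0,0],[7.88,1.38,0,0,0,0],[8.37,1.46,0,0,0,0],[8.87,1.55,0,0,0,0],[8.87,1.55,0,0,0,0]]
  ]
}}

```text
time_s: 22.2
tcp_pos: [0.5665, 0.053, 0.0245]
ee_rot: [[0.172, 0.002, 0.985], [-0.985, 0.0, 0.172], [-0.0, -1.0, 0.002]]
wrist_force: [-0.4, 0.1, 0.0]
gripper_width: 0.009
```

{"fn": "carry_out", "kwargs": {
  "steps": [
    [[0.2,0.03,0,0,0,0],[0.3,0.05,0,0,0,0],[0.4,0.07,0,0,0,0],[0.5,0.09,0,0,0,0],[0.5,0.09,0,0,0,0]]
  ]
}}

```text
time_s: 22.82
tcp_pos: [0.5697, 0.0533, 0.0242]
ee_rot: [[0.171, -0.002, 0.985], [-0.985, -0.001, 0.171], [0.0, -1.0, -0.002]]
wrist_force: [-4.3, -0.1, 4.7]
gripper_width: 0.005
```

The board blocks it: the tin stops with its centre at x ≈ −11 mm, with force building up. I'll add a small extra press, then retreat straight back and up.

{"fn": "carry_out", "kwargs": {
  "steps": [
    [[0.1,0.02,0,0,0,0],[0.1,0.02,0,0,0,0],[-0.5,-0.09,0,0,0,0],[-2,-0.35,0,0,0,0],[-5,-0.9,0,0,0,0],[-8,-1.4,0,0,0,0],[-9,-2,3,0,0,0],[-10,-5,7,0,0,0],[-11,-9,11,0,0,0],[-12,-13,14,0,0,0],[-13,-17,16,0,0,0],[-14,-21,18,0,0,0],[-15,-25,18,0,0,0],[-15,-29,18,0,0,0],[-15,-29,18,0,0,0],[-15,-29,18,0,0,0]]
  ]
}}

```text
time_s: 24.82
tcp_pos: [0.421, -0.2364, 0.2044]
ee_rot: [[0.171, 0.001, 0.985], [-0.985, -0.0, 0.171], [0.0, -1.0, 0.001]]
wrist_force: [0.6, -0.6, -0.1]
gripper_width: 0.005
```

```bash
python3 look.py 9
```

```text
24.925 [ 0.42095738 -0.23572402  0.2044289 ] [ 0.42585857 -0.03781276  0.199108  ]
```

View pics/side9.png

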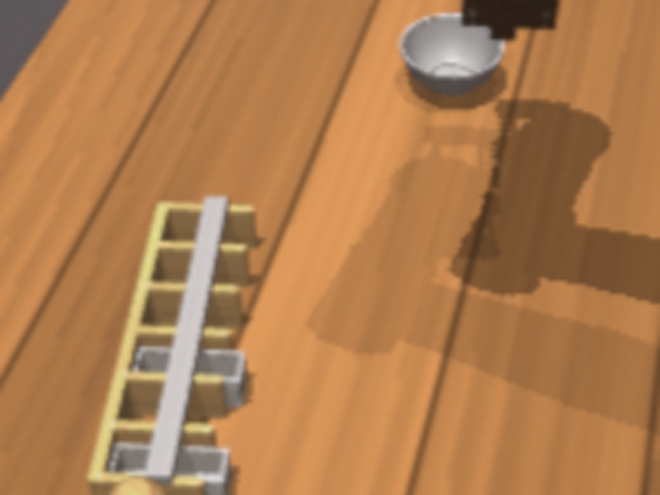

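View pics/top9.png

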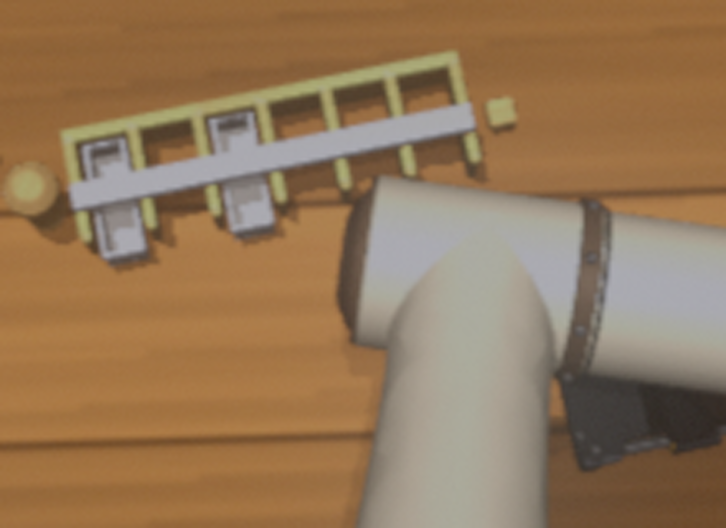

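```bash
python3 - <<'E'
from h import *
c=cap("top"); O=np.array([.639,.040]); ps=np.radians(9.9); A=np.array([[np.cos(ps),np.sin(ps)],[-np.sin(ps),np.cos(ps)]])
f=lambda u,v,z:(A@(cast(c,(u/3.3+190,v/3.3+110),z)[:2]-O)).round(4)
print("rear",f(232,236,.034),f(275,228,.034)); print("front",f(210,117,.034),f(253,110,.034)); print("stored",f(104,259,.034),f(147,253,.034),f(82,145,.034),f(126,138,.034))
E
```

```text
rear [-0.0586  0.042 ] [-0.0592  0.0087]
front [0.0367 0.0406] [0.0353 0.0071]
stored [-0.0563  0.1408] [-0.0584  0.1079] [0.0351 0.1413] [0.0336 0.1071]
```

The top view gives the tin's centre at x ≈ −11.5 mm and y ≈ +24.6 mm in the rack frame. Its front is at the back board, the same as the stored tin. The arm is clear, so I'm handing in.

```bash
python3 -c "
from station import ticket
print(ticket.finish_job())"
```

```text
the job is handed in; nothing more can be done
None
```

I ran the fingertip along the rail from the wooden-post end and then pushed the loose tin into the third slot. The job is handed in at about 25 s of the 72 s limit; no verdict was reported.

- **Rail:** the closed fingertip touched over slots 1, 2 and 3 in turn, with 4.5 to 6.4 N at each stop, and lifted off over the third.
- **Tin:** I pushed it sideways until it was square and in line with the slot. I then pushed it from behind until the back board stopped it, at about 4 N.
- **Last check:** the top view puts the tin's centre at rack x ≈ −11.5 mm and y ≈ +24.6 mm, against a target of −10 and +25. It is in line with the slot to within about 2°, and its ends sit level with the stored tin's to within 2–3 mm.
- **Other objects and arm:** the stored tin and bowl looked unmoved. The jar and scraper were outside my final picture crops; I never pushed near them, but I did not measure them again. The arm is clear and reads about zero force.
- **Disagreements:** the two cameras gave rack angles about 1° apart and I used the mean. Tin lengths measured in the pictures were a few millimetres off 90 mm.

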